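# Turn a jar lid over in the twisted wire lid turner

## Robot

A 7-joint arm with a two-finger parallel gripper is mounted at the origin on a cart in front of the work surface, level with it; the furniture and walls round the work are solid. World frame = base frame: x ahead of the robot, y to its left, z up, the work surface at z = 0. Lengths are in m, angles in degrees, forces in N, time in s.
With the tool pointing down it reaches from about 0.4 to 0.85 m from the base axis. Payload 4.5 kg.
Tool frame: the origin (TCP) lies on the centre line of the jaws, within the pads' length; the fingertips stand 19 mm ahead of it and the grasp point (between the pads) is the TCP; z points along the fingers, y is the line along which they close (so a half turn about z gives the same grasp; the last joint's range is limited). The gripper opens to 85 mm and grips with 20 to 120 N. Pads are 22 mm wide; open, the fingers measure 114 mm over their backs; the gripper's body (76 mm by 85 mm) begins 54 mm behind the grasp point. The pads swing forward as they close: fully open they stand 13 mm farther back than shut.
Start: joints at [-68.996, 39.483, -11.15, 89.685, 9.013, 51.709, -12.324], TCP at [0.204, 0.591, 0.25] pointing down, gripper open.
Joint ranges: [-172.22, 172.22], [-26.19, 119.32], [-84.43, 86.54], [7.71, 146.69], [-57.33, 237.33], [2.42, 119.75], [-152.13, 152.13]. Speed limits (degrees/s): [147.25, 147.25, 180, 180, 180, 180, 180].

## Interface

Orientations are given as a 3x3 rotation matrix whose columns are the frame's x, y, z axes.
In Python, from rig import readout, camera, close_job gives the robot as it stands.
- The arm moves only by the shell command python3 -m jog 'ROWS' [OPENING] [FORCE]. ROWS is a JSON object of lists of equal length, an entry for each row: "xyz": the shift along the tool's x, y, z in mm, a list of three; "turn": the turn, a rotation vector about the tool's x, y, z in degrees, a list of three. In form: {"xyz": [[dx, dy, dz], ...], "turn": [[ax, ay, az], ...]}. A call has 1 to 20 rows; each row shifts and turns the commanded pose from where the row before left it, along the tool's axes as they then stand; what a row does not reach is not made up. A row lasts 1/8 s, in which the tool goes at most 62.5 mm and 10.7 degrees, less where a joint would pass 70% of its speed; a pose out of reach is approached as far as the arm can. A call is refused whole if a number of a shift passes 62.5 or a number of a turn 10.7, either way. A call with a gripper value outside its range is refused whole. OPENING is the gripper command: -1 is fully open, 1 is shut, values between are in proportion, set as the call begins (- or left out, the last holds). The fingers move at their own pace and stop on an object; FORCE is the grip in N (left out, the last holds). Time passes only in rows, so rows that do not move let the fingers close. It gives the time, the measured TCP pose, the force, the opening and the grip force at its end, in the units of the state.
- readout.get_state(): the state, without advancing time (a new reading comes with each control period).
- camera(name): name is "scene" or "side" or "wrist"; returns a dict with "frame" (420x560x3 uint8, red, green, blue), "range_z" (420x560 float32, m along the optical axis (not along the pixel's ray), 0 where there is no reading), "vertical_fov" (degrees; the focal length in pixels is half the picture's height over the tangent of half this angle, whatever the lens; pixels are square), "cx", "cy" (the principal point, pixels), "rvec" (rotation vector, rad) and "tvec" (3), from world to camera coordinates, as OpenCV has them; the wrist camera has in their place "tool_from_camera" (4x4, takes a point from camera to tool coordinates, whose origin is the TCP and whose axes are the flange's). Camera axes: x right, y down, z forward; pixel columns grow to the right and rows downward; lengths in m; the calibration is good to about 2 mm. A picture is of the moment at which its call begins: read the wrist's pose just before it.
- close_job(): hands the job in; it is judged then, once.
The state is a dict: "time": time; "joint_pos": joint angles; "qd": joint speeds; "tau": joint torques, N m; "tool_pos": TCP position; "tcp_rot": TCP orientation; "force": force on the tool from outside, world axes, zero at the start; "ft_torque": the same for the moment, N m; "finger_gap": finger opening in m; "grip_force": force on a finger pad.
Only numpy, scipy, OpenCV 4.12 (cv2) and the standard library are available. Lean on these libraries where they do the work, as an engineer would, in place of code of your own. Each camera call takes 0.05 s, during which the arm holds its last target. There are 200 camera calls.

## Task

Take the bamboo jar lid from its wooden stand and drop it on edge into the mouth of the twisted wire lid turner, so that it slides down through the twist and comes to stand in the cradle at the foot with its green seal side facing the front of the turner (the side with the blue dot on the base). The twist turns the lid half over on its way down, so put it in the right way round; do not set it in the cradle by hand, and leave the mug, tumbler, jar, bowl and oil bottle where they are.

Things in the scene. Friction and masses are not known exactly. Their poses are not given: they have to be found in the camera images.
- lid: loose jar lid, a disc of 64 mm diameter, 8 mm thick, 50 g: bamboo on one face, green silicone seal on the other. Origin at its centre; its z axis is the disc's axis and points out of the green face. It starts standing on edge in the stand (top 72 mm above the worktop), the seal facing within about 90 degrees of straight away from the robot. Pinch it across its thickness by its top 20 mm or so.
- stand: fixed dark wooden lid stand, base 70 x 96 mm and 8 mm thick, with two low rails (up to 28 mm above the worktop, 90 mm long) that make one slot 11 mm wide along its y axis; the lid stands on the base in this slot, its upper 44 mm free. Origin under the centre, on the worktop, z up.
- turner: fixed lid turner of smooth 5 mm chromed wires on a brown base 130 x 120 x 12 mm. Origin under the base's centre on the worktop, z up; front = -x, marked by a blue dot on the base. Its upright slot runs along y at mouth and foot and twists half a turn about z between 260 and 85 mm height. A lid falls through by its weight: the face that looks to +x at the mouth looks to -x at the foot.
- mouth (a point): centre of the turner's flared mouth, on its axis, 288 mm above the worktop at the rim wire (axes as the turner's). A rim wire with a blue bead at its front edge; opening 83 mm along y, 46 mm along x; below, the slot is 69 x 29 mm, low in friction. A lid held on edge, its axis along x, lowest point 20 to 30 mm below this height, and let go will drop through.
- cradle (a point): centre of a lid that stands fully home in the cradle at the foot: on the turner's axis, 44 mm above the worktop (axes as the turner's). The cradle is a slot 12 mm wide along y with its floor at 12 mm, behind a front lip 53 mm high.
- front (a point): point 100 mm in front (-x of the turner) of the cradle point, at the same height: the side that the seal must face.
- mug_2: white mug, red inside, 98 mm high, 120 mm over the handle, at the back; origin under its centre.
- tumbler: copper-coloured tumbler, 67 mm diameter, 102 mm high; origin under its centre.
- jar: glass jar with grey lid, 71 mm diameter, 110 mm high; origin under its centre.
- bowl: white bowl with flowers, 140 mm diameter, 63 mm high; origin under its centre.
- oil: dark green oil bottle, 61 mm diameter, 268 mm high; origin under its centre.
There are look-alikes about, which are no part of the job. There is more than one size of the lid; the one meant has the size given above.

How it is judged (in metres and radians):
On the way:
1. the lid is inside the twisted part of the guide (horizontal distance between lid and mouth below 0.018 m and z of lid in the frame of turner between 0.11 and 0.25 m).
At the end, for the whole second after the job is handed in: Having passed through the twist, the lid stands at rest in the cradle, let go, its centre within 12 mm of the turner's axis and 16 mm of the cradle point, its green seal facing the front (within about 30 degrees) (horizontal distance between lid and cradle below 0.012 m and distance between lid and cradle below 0.016 m and z of front in the frame of lid above 0.085 m and linear speed of lid below 0.02 m/s and angular speed of lid below 0.3 rad/s and contact force between lid and the fingers below 0.1 N); the robot touches nothing.
It fails at once if the mug, tumbler, jar, bowl or oil bottle is shifted by more than 30 mm (distance of any of mug_2, tumbler, jar, bowl, oil from where it was at the start of the episode above 0.03 m).
It also fails if it takes over 38 s, if anything falls off the work surface, if the arm or the gripper's body presses on something with over 40 N, if the wrist force passes 120 N, or if a joint passes its speed limit or range.

## Working session

There is one attempt and no reset: what is moved stays moved. The work goes in short steps, Python scripts to look and compute and a shell command to move; the robot and the scene stay as the last step left them, time stands still between calls to the robot, and variables do not carry over. Pictures are saved under pics/ and viewed, at most 10 in all, crops included, and the job is handed in when it is done.

```bash
mkdir -p pics; cat > h.py <<'E'
import numpy as np, cv2
from rig import readout, camera
def cam(n):
    s=readout.get_state(); c=camera(n); f=210/np.tan(np.radians(c["vertical_fov"])/2)
    if n=="wrist":
        T=np.eye(4);T[:3,:3]=s["tcp_rot"];T[:3,3]=s["tool_pos"];T=T@np.array(c["tool_from_camera"])
    else:
        R=cv2.Rodrigues(np.array(c["rvec"],float))[0];T=np.eye(4);T[:3,:3]=R.T;T[:3,3]=-R.T@np.array(c["tvec"],float).ravel()
    c["T"]=T;c["f"]=f
    v,u=np.mgrid[:420,:560];z=c["range_z"]
    P=np.stack([(u-c["cx"])/f*z,(v-c["cy"])/f*z,z],-1)
    c["P"]=P@T[:3,:3].T+T[:3,3]; c["P"][z==0]=np.nan
    return c
def ray(c,u,v,h):
    d=c["T"][:3,:3]@np.array([(u-c["cx"])/c["f"],(v-c["cy"])/c["f"],1]);o=c["T"][:3,3]
    return o+d*(h-o[2])/d[2]
E
python3 - <<'E'
from h import *
import pickle
D={n:cam(n) for n in("scene","side","wrist")}
pickle.dump(D,open("d0.pkl","wb"))
for n in D: cv2.imwrite(f"pics/{n}0.png",D[n]["frame"][...,::-1]); print(n,D[n]["T"].round(3).tolist(),D[n]["f"])
s=readout.get_state();print(s["time"],s["tool_pos"],np.round(s["tcp_rot"],3).tolist(),s["finger_gap"])
E
```

```text
scene [[0.973, 0.115, -0.202, 0.767], [0.232, -0.514, 0.826, -0.68], [-0.009, -0.85, -0.527, 0.635], [0.0, 0.0, 0.0, 1.0]] 408.718273910567
side [[0.921, -0.16, 0.354, 0.287], [-0.389, -0.354, 0.851, -0.737], [-0.011, -0.921, -0.388, 0.543], [0.0, 0.0, 0.0, 1.0]] 420.1238970450873
wrist [[0.327, 0.903, 0.28, 0.132], [0.945, -0.312, -0.098, 0.615], [-0.001, 0.296, -0.955, 0.373], [0.0, 0.0, 0.0, 1.0]] 334.79628988518175
0.15 [0.20408105 0.59026585 0.24966579] [[-0.945, 0.327, -0.0], [0.327, 0.945, -0.001], [-0.0, -0.001, -1.0]] 0.08558657622018777
```

View pics/scene0.png

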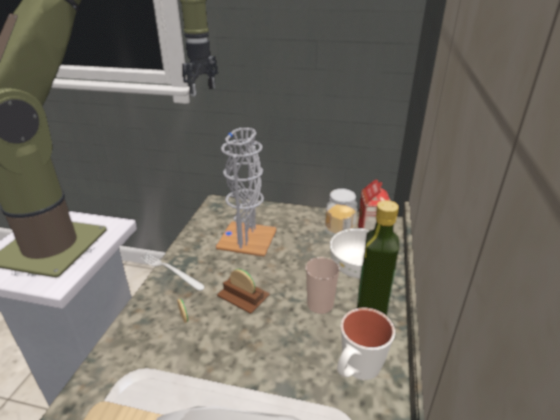

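View pics/side0.png

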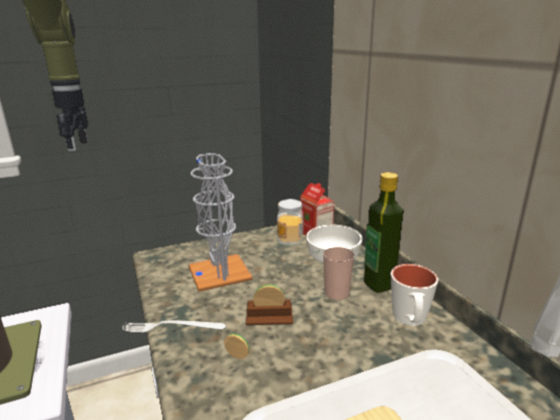

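Scene view: the standing lid is at (243,281) in the dark stand (242,292). A look-alike lid lies at (182,309), and the tray holds something yellow at (125,412). The turner base is at (247,238), with its blue dot at (228,233) and rim bead at (231,135). Side view: stand lid (268,296), loose lid (236,345), turner base (220,272).

Candidates: the lid in the stand at (243,281), the loose lid at (182,309) and the yellow disc on the tray. I choose the one in the stand and will check it with a crop.

```bash
python3 - <<'E'
from h import *
import pickle
D=pickle.load(open("d0.pkl","rb"))
a=D["scene"]["frame"][255:330,165:280];b=D["side"]["frame"][275:365,215:305]
r=lambda x:cv2.resize(x,(400,int(400*x.shape[0]/x.shape[1])),interpolation=cv2.INTER_CUBIC)
a,b=r(a),r(b);H=max(len(a),len(b));p=lambda x:np.pad(x,((0,H-len(x)),(0,0),(0,0)))
cv2.imwrite("pics/crop1.png",np.hstack([p(a),p(b)])[...,::-1])
for n,box,bx2 in(("scene",(215,275,262,312),(200,290,220,260)),("side",(240,300,280,330),(180,260,250,295))):
    c=D[n];P=c["P"];hsv=cv2.cvtColor(c["frame"],cv2.COLOR_RGB2HSV)
    def m(bx,lo,hi):
        M=cv2.inRange(hsv,lo,hi)>0;K=np.zeros_like(M);K[bx[2]:bx[3],bx[0]:bx[1]]=1;return M&K
    v,u=np.mgrid[:420,:560]
    for nm,M in(("lid",m(box,(14,60,80),(45,255,255))),("standbrown",m(box,(0,80,20),(12,255,140))),("base",m(bx2,(5,140,110),(20,255,255))),("dot",m(bx2,(105,150,80),(130,255,255))),("bead",m((180,260,120,175),(105,150,60),(130,255,255)))):
        q=P[M];q=q[~np.isnan(q[:,0])]
        print(n,nm,M.sum(),"uv",u[M].mean().round(1),v[M].mean().round(1))
        if len(q): print("  P med",np.median(q,0).round(3),"p2",np.percentile(q,3,axis=0).round(3),"p98",np.percentile(q,97,axis=0).round(3))
        if nm in("base","standbrown") and M.sum():
            k,_=cv2.findContours(M.astype(np.uint8),0,1); k=max(k,key=cv2.contourArea)
            hh=cv2.convexHull(k)[:,0]; g=np.array([ray(c,*w,.012 if nm=="base" else .028)[:2] for w in hh],np.float32)
            if nm=="base":print("  rect",cv2.minAreaRect(g))
        if nm=="dot":print("  ray",ray(c,u[M].mean(),v[M].mean(),.012).round(4))
        if nm=="bead":print("  ray",ray(c,u[M].mean(),v[M].mean(),.29).round(4))
        if nm=="lid":
            q=q[(q[:,2]>.03)&(q[:,2]<.08)]
            if len(q)>10:
                e=np.cov(q[:,:2].T);w,V=np.linalg.eigh(e);print("  lid xy axis",V.round(3).tolist(),np.sqrt(w),len(q),q.mean(0))
E
```

```text
scene lid 496 uv 242.4 282.9
  P med [ 0.541 -0.064  0.043] p2 [ 0.493 -0.093  0.   ] p98 [ 0.581 -0.038  0.071]
  lid xy axis [[-0.345, -0.939], [-0.939, 0.345]] [0.00182655 0.01713985] 350 [ 0.53992607 -0.06384973  0.05132147]
scene standbrown 782 uv 242.0 296.7
  P med [ 0.544 -0.078  0.011] p2 [ 0.494 -0.102  0.006] p98 [ 0.584 -0.057  0.029]
scene base 0 uv nan nan
scene dot 1 uv 228.0 233.0
  P med [0.436 0.138 0.014] p2 [0.436 0.138 0.014] p98 [0.436 0.138 0.014]
  ray [0.4343 0.1408 0.012 ]
scene bead 0 uv nan nan
  ray [nan nan nan]
side lid 1292 uv 267.8 300.4
  P med [ 0.538 -0.06   0.001] p2 [ 0.482 -0.108 -0.002] p98 [0.619 0.067 0.068]
  lid xy axis [[-0.358, -0.934], [-0.934, 0.358]] [0.00177699 0.01648895] 502 [ 0.53514491 -0.06303501  0.04995453]
side standbrown 796 uv 269.1 314.2
  P med [ 0.529 -0.079  0.01 ] p2 [ 0.49  -0.104  0.004] p98 [ 0.573 -0.049  0.028]
side base 1127 uv 219.5 273.3
  P med [0.471 0.115 0.011] p2 [0.422 0.079 0.004] p98 [0.543 0.186 0.013]
  rect ((0.4822634756565094, 0.12869930267333984), (0.12706615030765533, 0.1275317668914795), 89.25792694091797)
side dot 8 uv 198.5 273.5
  P med [0.433 0.136 0.013] p2 [0.43  0.133 0.011] p98 [0.437 0.142 0.014]
  ray [0.4337 0.1375 0.012 ]
side bead 0 uv nan nan
  ray [nan nan nan]<stdin>:15: RuntimeWarning: Mean of empty slice.
  ret = ret.dtype.type(ret / rcount)
<stdin>:22: RuntimeWarning: Mean of empty slice.
```

View pics/crop1.png

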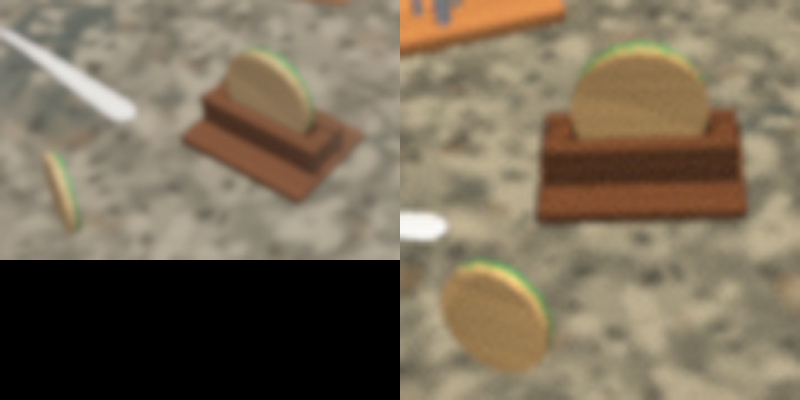

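The crop confirms the choice. The stand lid shows bamboo to the cameras and green on the far (+y) side, while the loose lid is a look-alike lying on the worktop. Next, the turner: base outline, blue marks and rim.

```bash
python3 - <<'E' 2>/dev/null
from h import *
import pickle
D=pickle.load(open("d0.pkl","rb"))
for n,bx in(("scene",(205,290,215,260)),("side",(175,265,250,295))):
    c=D[n];P=c["P"];f=c["frame"].astype(int);hsv=cv2.cvtColor(c["frame"],cv2.COLOR_RGB2HSV)
    v,u=np.mgrid[:420,:560]
    K=(u>=bx[0])&(u<bx[1])&(v>=bx[2])&(v<bx[3])
    M=K&(f[...,0]-f[...,2]>50)&(hsv[...,1]>110)
    M=cv2.morphologyEx(M.astype(np.uint8),cv2.MORPH_OPEN,np.ones((2,2)))
    hh=cv2.convexHull(np.argwhere(M)[:,::-1].astype(np.int32))[:,0]
    g=np.array([ray(c,*w,.012)[:2] for w in hh],np.float32);r=cv2.minAreaRect(g)
    print(n,M.sum(),"rect",r,cv2.boxPoints(r).round(3).tolist())
    B=(f[...,2]-f[...,0]>35)&(f[...,2]-f[...,1]>25)&(u>170)&(u<290)&(v>110)&(v<300)
    k,l,s,ce=cv2.connectedComponentsWithStats(B.astype(np.uint8))
    for i in range(1,k): print("  blue",ce[i].round(1),s[i,4],"z.012",ray(c,*ce[i],.012).round(3),"z.29",ray(c,*ce[i],.29).round(3))
    q=P[(u>170)&(u<290)&(v>110)&(v<300)];q=q[(np.abs(q[:,0]-.48)<.09)&(np.abs(q[:,1]-.13)<.09)&(q[:,2]>.02)]
    for a,b in((.28,.30),(.25,.28),(.2,.25),(.1,.2),(.02,.1)):
        w=q[(q[:,2]>a)&(q[:,2]<b)]
        if len(w)>4:print("  z",a,b,len(w),cv2.minAreaRect(w[:,:2].astype(np.float32)),"zmax",w[:,2].max())
    # lid top half
    L=P[255:330,165:310].reshape(-1,3);fr=hsv[255:330,165:310].reshape(-1,3)
    L=L[(fr[:,0]>14)&(fr[:,0]<70)&(fr[:,1]>60)&(L[:,2]>.032)&(np.hypot(L[:,0]-.538,L[:,1]+.063)<.05)]
    d=np.array([.937,-.35]);nn=np.array([.35,.937]);print("  lid d",np.percentile(L[:,:2]@d,[2,98])," n",np.percentile(L[:,:2]@nn,[2,25,50,75,98]))
E
```

```text
scene 960 rect ((0.49178197979927063, 0.12838095426559448), (0.12713326513767242, 0.1212555468082428), 0.029903708025813103) [[0.42800000309944153, 0.1889999955892563], [0.42800000309944153, 0.06800000369548798], [0.5550000071525574, 0.06800000369548798], [0.5550000071525574, 0.1889999955892563]]
  blue [230.1 133.8] 15 z.012 [0.213 0.803 0.012] z.29 [0.46  0.141 0.29 ]
  blue [228.3 233. ] 13 z.012 [0.435 0.141 0.012] z.29 [ 0.583 -0.225  0.29 ]
  z 0.28 0.3 211 ((0.4852373003959656, 0.13900339603424072), (0.09474427253007889, 0.058027394115924835), 87.95994567871094) zmax 0.29342899522282617
  z 0.25 0.28 384 ((0.48739445209503174, 0.13776221871376038), (0.09075741469860077, 0.09051056206226349), 50.90531539916992) zmax 0.2797300594248378
  z 0.2 0.25 528 ((0.48627302050590515, 0.1378125548362732), (0.09084450453519821, 0.08818099647760391), 53.89180374145508) zmax 0.2499272708639908
  z 0.1 0.2 859 ((0.4878194034099579, 0.13703402876853943), (0.0928662046790123, 0.09082397073507309), 44.05897903442383) zmax 0.19997617471437457
  z 0.02 0.1 403 ((0.4874798357486725, 0.1364366114139
[... 775 characters left out ...]
1013913324
  z 0.25 0.28 391 ((0.48171064257621765, 0.1362847089767456), (0.08788491040468216, 0.09075681120157242), 47.5967903137207) zmax 0.27987698156281704
  z 0.2 0.25 551 ((0.48238685727119446, 0.13541248440742493), (0.08590635657310486, 0.08890204131603241), 50.645450592041016) zmax 0.24999380105115654
  z 0.1 0.2 994 ((0.4836288392543793, 0.13557341694831848), (0.09124188125133514, 0.09013702720403671), 42.17594909667969) zmax 0.19989766663367842
  z 0.02 0.1 523 ((0.48303982615470886, 0.13583581149578094), (0.042608365416526794, 0.10846341401338577), 2.95633602142334) zmax 0.09997175192224228
  lid d [0.4944673  0.55166086]  n [0.12524014 0.12717121 0.1280751  0.12908102 0.13329705]
```

Turner: axis about (0.484, 0.137), yaw about 0, front at world -x. Lid: (0.538, -0.060), seal normal at about 69.5°, and the tool's y axis is already at 71°. I'll go up and over the turner, look down at the mouth, then go on to the lid.

```bash
python3 -m jog '{"xyz":[[0,0,-40],[0,0,-40],[0,0,-40],[0,0,-40],[-34.5,-24,0],[-34.5,-24,0],[-34.5,-24,0],[-34.5,-24,0],[-34.5,-24,0],[-34.5,-24,0],[-34.5,-24,0],[-34.5,-24,0],[-34.5,-24,0],[-34.5,-24,0],[-34.5,-24,0],[-34.5,-24,0],[-34.5,-24,0],[-34.5,-24,0],[0,0,0],[0,0,0]],"turn":[[0,0,0],[0,0,0],[0,0,0],[0,0,0],[0,0,0],[0,0,0],[0,0,0],[0,0,0],[0,0,0],[0,0,0],[0,0,0],[0,0,0],[0,0,0],[0,0,0],[0,0,0],[0,0,0],[0,0,0],[0,0,0],[0,0,0],[0,0,0]]}' -1
python3 - <<'E'
from h import *
import pickle
s=readout.get_state();print(s["time"],s["tool_pos"].round(4),np.round(s["tcp_rot"],3).tolist(),np.round(s["joint_pos"],1))
c=cam("wrist");pickle.dump(c,open("d1.pkl","wb"));cv2.imwrite("pics/w1.png",c["frame"][...,::-1])
P=c["P"].reshape(-1,3);q=P[(np.abs(P[:,0]-.484)<.07)&(np.abs(P[:,1]-.137)<.07)]
for a,b in((.28,.30),(.25,.28),(.2,.25)):
    w=q[(q[:,2]>a)&(q[:,2]<b)];print(a,len(w),cv2.minAreaRect(w[:,:2].astype(np.float32)) if len(w) else 0)
f=c["frame"].astype(int);B=(f[...,2]-f[...,0]>35)&(f[...,2]-f[...,1]>25)
k,l,s,ce=cv2.connectedComponentsWithStats(B.astype(np.uint8))
for i in range(1,k):
    if s[i,4]>8: print("blue",ce[i].round(1),s[i,4],ray(c,*ce[i],.012).round(4),ray(c,*ce[i],.29).round(4))
E
```

```text
time: 2.65
tool_pos: [0.5504, 0.116, 0.41]
tcp_rot: [[-0.945, 0.326, -0.001], [0.326, 0.945, 0.001], [0.001, 0.0, -1.0]]
force: [-0.8, 0.2, -0.0]
finger_gap: 0.0855
grip_force: 0.0
2.65 [0.5504 0.116  0.41  ] [[-0.945, 0.326, -0.001], [0.326, 0.945, 0.001], [0.001, 0.0, -1.0]] [-12.6  25.5  -6.5  86.7   3.   68.   51.4]
0.28 2881 ((0.483155757188797, 0.13853341341018677), (0.09396951645612717, 0.057937994599342346), 89.25450134277344)
0.25 2992 ((0.48412859439849854, 0.13857509195804596), (0.09116298705339432, 0.09137636423110962), 31.9910945892334)
0.2 1718 ((0.48356035351753235, 0.1377149224281311), (0.0834871456027031, 0.0907670110464096), 55.816619873046875)
blue [265.1  75.9] 163 [0.4373 0.1382 0.012 ] [0.459  0.1393 0.29  ]
```

View pics/w1.png

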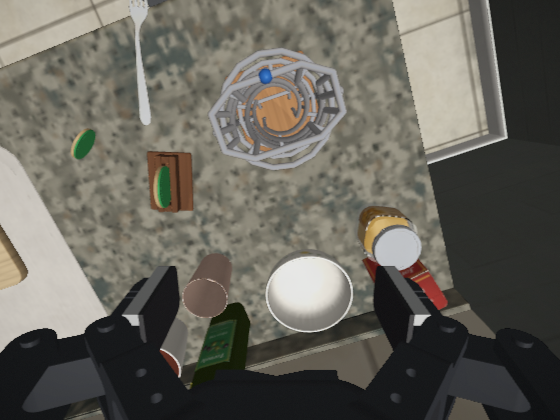

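Wrist view: mouth at about (278,108) with the bead at (265,76) on its -x side. The lid in the stand is at (163,187), with its green face toward image right (+y). Mouth = (0.4835, 0.138), yaw about 0. Now over the lid for one close measurement: by about (-12, -175) mm in the world, down to z = 0.22.

```bash
python3 -m jog '{"xyz":[[-5,-19,0],[-10,-38,0],[-10,-38,0],[-10,-38,30],[-8,-36,40],[-3,0,40],[0,0,40],[0,0,30],[0,0,0],[0,0,0]],"turn":[[0,0,0],[0,0,0],[0,0,0],[0,0,0],[0,0,0],[0,0,0],[0,0,0],[0,0,0],[0,0,0],[0,0,0]]}'
python3 - <<'E'
from h import *
c=cam("wrist");cv2.imwrite("pics/w2.png",c["frame"][...,::-1]);s=readout.get_state()
P=c["P"];hsv=cv2.cvtColor(c["frame"],cv2.COLOR_RGB2HSV)
near=(np.hypot(P[...,0]-.538,P[...,1]+.06)<.06)
L=P[near&(P[...,2]>.035)&(P[...,2]<.1)];print(len(L),"z",np.percentile(L[:,2],[50,99]))
r=cv2.minAreaRect(L[:,:2].astype(np.float32));print(r)
w,V=np.linalg.eigh(np.cov(L[:,:2].T));print(np.degrees(np.arctan2(*V[::-1,0])),L.mean(0))
n=V[:,0]*np.sign(V[1,0]);d=V[:,1];a=L[:,:2]@n;b=L[:,:2]@d
print("n",np.percentile(a,[1,99]),"d",np.percentile(b,[.5,99.5]))
T=L[L[:,2]>.064];print("top",len(T),T.mean(0),np.percentile(T[:,:2]@n,[2,98]))
ct=n*np.mean(np.percentile(T[:,:2]@n,[2,98]))+d*np.mean(np.percentile(b,[.5,99.5]));print("centre",ct)
R=np.array(s["tcp_rot"]);e=np.r_[ct,.066]-s["tool_pos"];print("tool",s["tool_pos"],"delta tool mm",(R.T@e*1e3).round(1))
print("y ang",np.degrees(np.arctan2(R[1,1],R[0,1])))
E
```

```text
time: 3.95
tool_pos: [0.5398, -0.0597, 0.2316]
tcp_rot: [[-0.945, 0.327, 0.002], [0.327, 0.945, -0.0], [-0.002, 0.0, -1.0]]
force: [-1.3, -0.1, 0.4]
finger_gap: 0.0853
grip_force: 0.0
593 z [0.06746969 0.07249034]
((0.5355720520019531, -0.06021590530872345), (0.008156418800354004, 0.062081292271614075), 68.74705505371094)
-111.14983573764472 [ 0.53103779 -0.05856203  0.06503783]
n [0.13304046 0.14089676] d [-0.55145956 -0.4907729 ]
top 392 [ 0.53496727 -0.06008372  0.06928484] [0.13319387 0.14081068]
centre [ 0.53544541 -0.06024917]
tool [ 0.5400921  -0.05965305  0.23185276] delta tool mm [  4.7  -2.2 165.8]
y ang 70.93139600380577
```

View pics/w2.png

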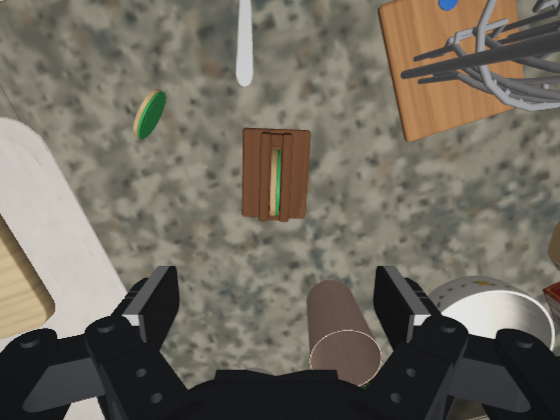

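Wrist view: lid edge-on at (276,183) in the slot, centred between the fingers, green on the right (+y). It measures 8 mm thick with its top at 72 mm, which matches. Descending to grasp.

```bash
python3 -m jog '{"xyz":[[4.7,-2.2,15],[0,0,35],[0,0,35],[0,0,35],[0,0,25],[0,0,13],[0,0,8],[0,0,0]],"turn":[[0,0,2.1],[0,0,0],[0,0,0],[0,0,0],[0,0,0],[0,0,0],[0,0,0],[0,0,0]]}' && python3 -m jog '{"xyz":[[0,0,0],[0,0,0],[0,0,0],[0,0,0],[0,0,0],[0,0,0],[0,0,0],[0,0,0]],"turn":[[0,0,0],[0,0,0],[0,0,0],[0,0,0],[0,0,0],[0,0,0],[0,0,0],[0,0,0]]}' 1 40; python3 -c "
from rig import readout as r;print(r.get_state()['joint_pos'])"
```

```text
time: 5.0
tool_pos: [0.5345, -0.06, 0.0647]
tcp_rot: [[-0.933, 0.361, 0.001], [0.361, 0.933, 0.0], [-0.001, 0.0, -1.0]]
force: [-0.4, 0.4, 0.0]
finger_gap: 0.0853
grip_force: 0.0
time: 6.0
tool_pos: [0.5341, -0.0599, 0.0644]
tcp_rot: [[-0.933, 0.361, 0.0], [0.361, 0.933, 0.0], [-0.0, 0.0, -1.0]]
force: [-0.3, 0.1, 2.0]
finger_gap: 0.0072
grip_force: 42.2
[  2.81808621  50.09416667  -2.24032081 112.42524805   5.68157303
  17.57387945  64.79857255]
```

Gripped at 42 N with a 7 mm gap. Lifting clear, then turning the lid by 69° so that the green faces +x.

```bash
python3 -m jog '{"xyz":[[0,0,-15],[0,0,-35],[0,0,-45],[0,0,-45],[0,0,-45],[0,0,-45],[0,0,-45],[0,0,-35],[0,0,-10],[0,0,0],[0,0,0],[0,0,0],[0,0,0],[0,0,0],[0,0,0],[0,0,0],[0,0,0],[0,0,0],[0,0,0]],"turn":[[0,0,0],[0,0,0],[0,0,0],[0,0,0],[0,0,0],[0,0,0],[0,0,0],[0,0,0],[0,0,0],[0,0,5],[0,0,8],[0,0,8],[0,0,8],[0,0,9],[0,0,9],[0,0,9],[0,0,8],[0,0,5],[0,0,0]]}' && python3 -m jog '{"xyz":[[8,-2,0],[20,-5,0],[25,-6,0],[25,-6,0],[25,-6,0],[25,-6,0],[25,-6,0],[25,-6,0],[15,-5,0],[6,-2,0],[0,0,0],[0,0,0]],"turn":[[0,0,0],[0,0,0],[0,0,0],[0,0,0],[0,0,0],[0,0,0],[0,0,0],[0,0,0],[0,0,0],[0,0,0],[0,0,0],[0,0,0]]}'
python3 - <<'E'
from h import *
s=readout.get_state();t=s["tool_pos"];print(s["finger_gap"],np.round(s["joint_pos"],1))
out=[]
for n in("scene","side"):
    c=cam(n);P=c["P"];hsv=cv2.cvtColor(c["frame"],cv2.COLOR_RGB2HSV)
    m=(np.hypot(P[...,0]-t[0],P[...,1]-t[1])<.06)&(P[...,2]>.3)&(P[...,2]<.42)&(hsv[...,1]>60)&(hsv[...,0]>12)&(hsv[...,0]<85)&(hsv[...,2]>70)
    L=P[m];print(n,m.sum(),L.mean(0),"min",np.percentile(L,2,axis=0),"max",np.percentile(L,98,axis=0))
    v,u=np.argwhere(m).mean(0).astype(int);out.append(cv2.resize(c["frame"][v-60:v+90,u-65:u+65],(390,450)))
c=cam("wrist");P=c["P"];
L=P[(np.hypot(P[...,0]-t[0],P[...,1]-t[1])<.05)&(P[...,2]>.27)&(P[...,2]<.30)]
print("rim",len(L),cv2.minAreaRect(L[:,:2].astype(np.float32)) if len(L) else 0)
cv2.imwrite("pics/hold.png",np.hstack(out)[...,::-1])
E
```

```text
time: 8.38
tool_pos: [0.5332, -0.0598, 0.3834]
tcp_rot: [[0.002, 1.0, -0.002], [1.0, -0.002, 0.0], [0.0, -0.002, -1.0]]
force: [-0.0, 0.6, -0.7]
finger_gap: 0.0071
grip_force: 41.8
time: 9.88
tool_pos: [0.4848, 0.1381, 0.3843]
tcp_rot: [[0.005, 1.0, 0.0], [1.0, -0.005, -0.001], [-0.001, 0.0, -1.0]]
force: [-0.0, 0.2, -0.1]
finger_gap: 0.0071
grip_force: 41.8
0.007128028105470926 [-29.1  21.5  11.8  99.3  -4.9  59.6 -15.9]
scene 258 [0.48715682 0.1219537  0.36117493] min [0.4807824  0.10242325 0.33319709] max [0.48996455 0.15828854 0.39186818]
side 222 [0.48164793 0.11970154 0.36029641] min [0.47873706 0.10289653 0.33192049] max [0.48960693 0.15861676 0.3903403 ]
rim 2435 ((0.4830770492553711, 0.1445491760969162), (0.08239822089672089, 0.05787251889705658), 89.02776336669922)
```

View pics/hold.png

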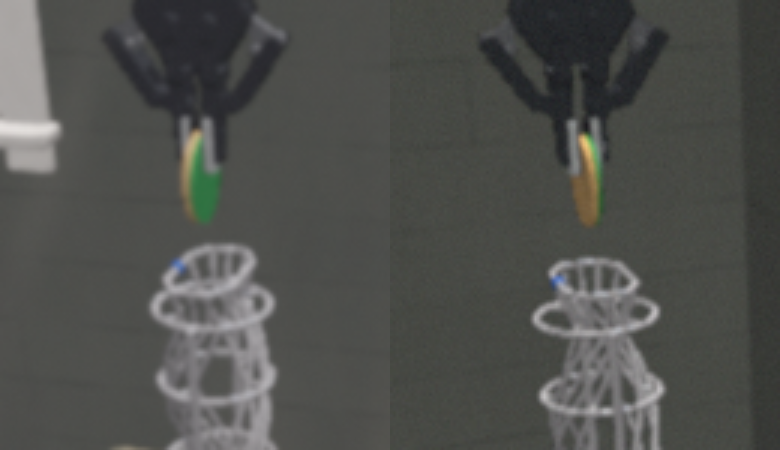

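Scene crop (left): the lid hangs upright with green toward +x, above the mouth. Side crop (right): bamboo toward the front, bead at the front. That is the right way round. Next I check the lid's y-centre against the rim in the same views.

```bash
python3 - <<'E'
from h import *
s=readout.get_state();t=s["tool_pos"];print(t)
for n in("scene","side"):
    c=cam(n);P=c["P"];hsv=cv2.cvtColor(c["frame"],cv2.COLOR_RGB2HSV)
    m=(np.hypot(P[...,0]-t[0],P[...,1]-t[1])<.06)&(P[...,2]>.3)&(P[...,2]<.42)&(hsv[...,1]>60)&(hsv[...,0]>12)&(hsv[...,0]<85)&(hsv[...,2]>70)
    # rays onto plane x = face
    xf=t[0]+(.004 if n=="scene" else -.004); m=m|False
    k=cv2.findContours(m.astype(np.uint8),0,1)[0];k=max(k,key=cv2.contourArea)[:,0].astype(float)
    d=np.c_[(k-[c["cx"],c["cy"]])/c["f"],np.ones(len(k))]@c["T"][:3,:3].T;o=c["T"][:3,3]
    q=o+d*((xf-o[0])/d[:,0])[:,None]
    q=q[q[:,2]<.362];h=q[:,1:]
    A=np.c_[2*h,np.ones(len(h))];x=np.linalg.lstsq(A,(h**2).sum(1),rcond=None)[0]
    print(n,"circle yz",x[:2],np.sqrt(x[2]+x[:2]@x[:2]),"zmin",h[:,1].min(),"y",h[:,0].min(),h[:,0].max())
    r=P[(np.hypot(P[...,0]-t[0],P[...,1]-t[1])<.07)&(P[...,2]>.28)&(P[...,2]<.30)];print("rim",cv2.minAreaRect(r[:,:2].astype(np.float32)))
E
```

```text
[0.48481167 0.13845829 0.38429689]
scene circle yz [0.12634226 0.3621894 ] 0.03455614126857328 zmin 0.3298498255965393 y 0.08450347566083027 0.1655391199160101
rim ((0.48520737886428833, 0.13896393775939941), (0.09679728746414185, 0.057941000908613205), 88.64256286621094)
side circle yz [0.12676873 0.36943927] 0.044251775473235506 zmin 0.3274614007850134 y 0.07975203219554605 0.17137577128209625
rim ((0.4823991060256958, 0.13809773325920105), (0.09533707797527313, 0.05570225417613983), 89.36460876464844)
```

```bash
python3 - <<'E'
from h import *
t=readout.get_state()["tool_pos"]
c=cam("wrist");P=c["P"];hsv=cv2.cvtColor(c["frame"],cv2.COLOR_RGB2HSV)
m=(np.abs(P[...,0]-t[0])<.012)&(np.abs(P[...,1]-t[1])<.05)&(P[...,2]>.31)&(P[...,2]<.40)&(hsv[...,1]>60)&(hsv[...,0]>12)&(hsv[...,0]<85)
L=P[m]
for a in np.arange(.33,.39,.008):
    w=L[(L[:,2]>=a)&(L[:,2]<a+.008)]
    if len(w):print(a.round(3),len(w),"ymax",np.percentile(w[:,1],95).round(4),"x",np.percentile(w[:,0],[3,97]).round(4))
w=L[L[:,1]>t[1]]
E
```

```text
0.346 11 ymax 0.1662 x [0.4807 0.4871]
0.354 67 ymax 0.1672 x [0.4802 0.4871]
0.362 153 ymax 0.1665 x [0.4802 0.4874]
0.37 288 ymax 0.1652 x [0.48   0.4873]
0.378 590 ymax 0.1606 x [0.4801 0.4875]
0.386 1342 ymax 0.1517 x [0.4801 0.4869]
```

The lid's centre is at y = 0.135 and the rim's at 0.139, so I shift 3.5 mm along tool x, lower 65 mm (lowest point at 0.263) and release.

```bash
python3 -m jog '{"xyz":[[3.5,-0.5,5],[0,0,15],[0,0,15],[0,0,15],[0,0,10],[0,0,5],[0,0,0],[0,0,0]],"turn":[[0,0,0],[0,0,0],[0,0,0],[0,0,0],[0,0,0],[0,0,0],[0,0,0],[0,0,0]]}' && python3 -m jog '{"xyz":[[0,0,0],[0,0,0],[0,0,0],[0,0,0],[0,0,0],[0,0,0],[0,0,0],[0,0,0]],"turn":[[0,0,0],[0,0,0],[0,0,0],[0,0,0],[0,0,0],[0,0,0],[0,0,0],[0,0,0]]}' -1 && python3 -m jog '{"xyz":[[0,0,-10],[0,0,-20],[0,0,-30],[0,0,-20],[0,0,0],[0,0,0],[0,0,0],[0,0,0]],"turn":[[0,0,0],[0,0,0],[0,0,0],[0,0,0],[0,0,0],[0,0,0],[0,0,0],[0,0,0]]}'
python3 - <<'E'
from h import *
out=[]
for n in("scene","side"):
    c=cam(n);P=c["P"];hsv=cv2.cvtColor(c["frame"],cv2.COLOR_RGB2HSV)
    m=(np.hypot(P[...,0]-.4835,P[...,1]-.138)<.06)&(P[...,2]>.016)&(P[...,2]<.33)&(hsv[...,1]>90)&(hsv[...,0]>14)&(hsv[...,0]<85)
    L=P[m];print(n,m.sum());g=m&(hsv[...,0]>40);print("green",g.sum(),"bamboo",(m&~g).sum())
    if len(L):print(np.median(L,0),np.percentile(L,3,axis=0),np.percentile(L,97,axis=0))
    x0,y0=(185,110) if n=="scene" else (160,140)
    out.append(cv2.resize(c["frame"][y0:y0+160,x0:x0+110],(385,560)))
cv2.imwrite("pics/end.png",np.hstack(out)[...,::-1])
E
```

```text
time: 11.18
tool_pos: [0.4844, 0.1428, 0.3197]
tcp_rot: [[0.003, 1.0, 0.001], [1.0, -0.003, 0.0], [0.0, 0.001, -1.0]]
force: [0.0, 0.3, 0.7]
finger_gap: 0.0075
grip_force: 41.8
time: 12.18
tool_pos: [0.4841, 0.1428, 0.3193]
tcp_rot: [[0.003, 1.0, -0.0], [1.0, -0.003, 0.0], [0.0, -0.0, -1.0]]
force: [0.4, -0.6, -0.0]
finger_gap: 0.0856
grip_force: 0.0
time: 13.18
tool_pos: [0.4838, 0.1426, 0.3986]
tcp_rot: [[0.003, 1.0, -0.001], [1.0, -0.003, -0.0], [-0.0, -0.001, -1.0]]
force: [0.0, -0.2, -0.4]
finger_gap: 0.0851
grip_force: 0.0
scene 0
green 0 bamboo 0
side 47
green 23 bamboo 24
[0.48074951 0.11852879 0.05720928] [0.47730482 0.10204415 0.02925171] [0.48423895 0.15172161 0.07605979]
```

View pics/end.png

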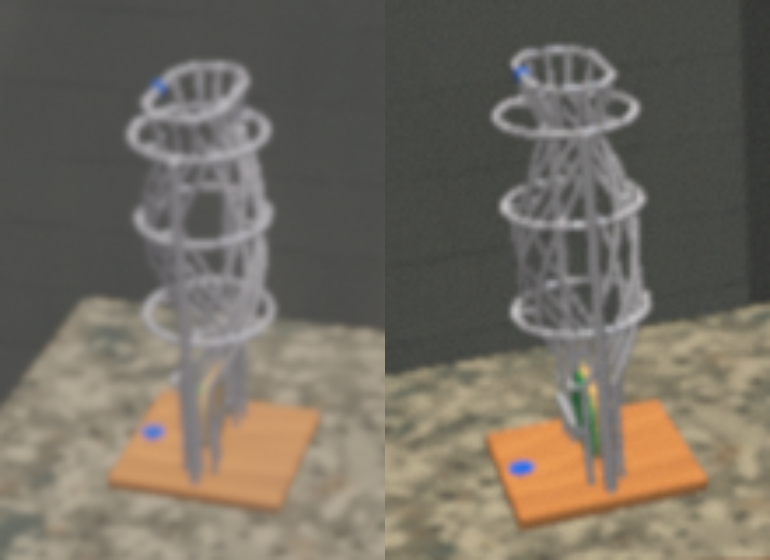

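Both crops show the lid standing at the foot: side crop near (585,410), green toward the blue dot, top at about 76 mm, which is 44 + 32, so fully home. The gripper is open and clear, so I hand it in.

```bash
python3 -c "
from rig import close_job;print(close_job())"
```

```text
the job is handed in; nothing more can be done
None
```

The lid went through the twist and stands fully home in the cradle, green seal facing the front; I handed the job in at about 13 s with the gripper open and clear, but the hand-in returned no verdict.

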